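# Hold the child-lock key turned so the organizer tray stands ajar

## Task

Take the blue-headed key from its wooden stand, put it down into the brass-framed keyhole on top of the bottle organizer and wiggle it as needed past the sticky disc inside until it is fully home. Then turn it a quarter turn clockwise (seen from above), so that the tray is pushed ajar, and finish while still gripping the key and holding it turned, because the lock springs back. Do not disturb the bottles, the straw cup or the pacifier case.

Things in the scene. Friction and masses are not known exactly. Their poses are not given: they have to be found in the camera images.
- key: Key, upright in its stand at the start; origin at the centre of its bottom tip, z towards the head. Flat steel bit 20 mm (x) by 6 mm (y), 0 to 8 mm up, bottom edge rounded 3 mm; round shank 6 mm thick, 8 to 38 mm up; blue flat head 30 mm (x) by 10 mm (y), 38 to 76 mm up. Same shape after a half turn about z. About 45 g. Grip it across the 10 mm (y).
- key_head (a point): Point inside the key's blue head, 62 mm above the tip: where to grip, 24 mm above the head's underside. Axes as the key.
- key_stand: Fixed light wood block, 50 x 50 mm, 44 mm high, origin at the centre of its underside. The key hangs in a slot 23 x 9 mm (long way along x) in its top: the head's underside rests on the block, the tip is 6 mm above the counter. Lift the key straight up by at least 40 mm to clear it. The key's x lies within a few degrees of the stand's x.
- organizer: Fixed white drawer-style bottle organizer, 180 mm (x) by 240 mm (y), deck top 100 mm high; origin at the centre of its underside; its pull-out tray looks to +x. The keyhole is at x +20, y -60 mm on the deck; the bottle bay with an 8 mm high rail is on the deck at y +10 to +117 mm.
- keyhole (a point): Centre of the keyhole, level with the deck's top, axes as the organizer. Slot 24 mm (x) by 8.4 mm (y) through the 5 mm deck; a brass frame 4 mm proud slopes inwards at 45 degrees as a 4 mm lead-in. Under the deck is a free space 13 mm high where the bit can turn. Fully home, the key's tip is 28 mm below this point and the head's underside 10 mm above it.
- disc_slot (a point): Centre of the slot in the sticky disc, at the disc's top face, 18 mm straight below the keyhole, hidden; its x axis runs along the disc's slot, which is 24 x 7.5 mm and 10 mm deep. A key standing on the disc, tip at this height, is not home: turn it a little either way under a light push until it falls into this slot.
- plug (a joint): Angle of the disc, rad, positive clockwise from above; 0: its slot is in line with the keyhole. Starts anywhere from -0.45 to 0.45. Key play in it about 0.08 rad either way. Stop at 1.62; counts as turned a quarter above 1.35. Resists with 0.045 N m of friction plus a return spring of 0.07 N m per rad, so it springs back if let go.
- tray (a joint): How far the tray is pushed out towards the organizer's +x, m: the disc drives it by 0.012 m per rad of plug angle, so it starts within 6 mm of 0 and is about 0.019 at a quarter turn. Turn the key to move it.
- tray_front (a point): Middle of the tray's grey front panel, 37 mm above the counter, axes as the organizer. A steel grip stands out 13 mm from the panel.
- bottle_a: Small clear baby bottle with white collar, 56 mm diameter, 118 mm tall, 160 g, standing in the bay on the organizer's deck; origin at the centre of its underside. Leave alone.
- bottle_b: The same with a grey collar. Leave alone.
- straw_cup: Stainless straw cup with grey lid, 70 mm diameter, 114 mm tall, straw up to about 154 mm; origin at the centre of its underside. Leave alone.
- pacifier_case: Press-button pacifier case, white below and pale green above, 64 x 56 mm, 43 mm tall; origin at the centre of its underside. Leave alone.

How it is judged:
On the way, in this order (a step that is already met when the one before it is completed fails the run):
1. the key is fully home in the lock, not yet turned (z of key in the frame of keyhole below -0.0245 m and horizontal distance between key and keyhole below 0.006 m and value of joint plug below 1 rad), for 0.1 s.
2. the key, fully home and gripped, has been turned a quarter turn clockwise (z of key in the frame of keyhole below -0.0245 m and horizontal distance between key and keyhole below 0.006 m and value of joint plug above 1.35 rad and contact force between the fingers and key above 2 N), for 0.3 s.
At the end, for the whole second after the job is handed in: The fingers grip the key (more than 2 N), its tip is at least 24.5 mm below the deck's top and within 6 mm of the keyhole's centre, the disc is held at more than 1.35 rad clockwise, the tray is more than 13 mm out, and the bystanders stand upright within 30 mm of where they were (all of step 2 and velocity of joint plug below 0.2 rad/s and value of joint tray above 0.013 m and angle between each of bottle_a, bottle_b, straw_cup, pacifier_case's own z axis and vertical below 0.15 rad and distance of each of bottle_a, bottle_b, straw_cup, pacifier_case from where it was at the start of the episode below 0.03 m); the arm keeps its last pose, push and grip.
It fails at once if the bottle a is knocked over or shoved (angle between bottle_a's own z axis and vertical above 0.4 rad or distance of bottle_a from where it was at the start of the episode above 0.03 m).
It fails at once if the bottle b is knocked over or shoved (angle between bottle_b's own z axis and vertical above 0.4 rad or distance of bottle_b from where it was at the start of the episode above 0.03 m).
It fails at once if the straw cup is knocked over or shoved (angle between straw_cup's own z axis and vertical above 0.4 rad or distance of straw_cup from where it was at the start of the episode above 0.03 m).
It fails at once if the pacifier case is knocked over or shoved (angle between pacifier_case's own z axis and vertical above 0.4 rad or distance of pacifier_case from where it was at the start of the episode above 0.03 m).
It also fails if it takes over 48 s, if anything falls off the work surface, if the arm or the gripper's body presses on something with over 40 N, if the wrist force passes 120 N, or if a joint passes its speed limit or range.

## Robot

A 6-joint arm with a two-finger parallel gripper is mounted at the origin on the work surface. World frame = base frame: x ahead of the robot, y to its left, z up, the work surface at z = 0. Lengths are in m, angles in rad, forces in N, time in s.
With the tool pointing down it reaches from about 0.35 to 0.775 m from the base axis. Payload 5.5 kg.
Tool frame: the origin (TCP) lies midway between the tips of the shut fingers; the grasp point (between the pads) lies 19 mm behind it; x points along the fingers, y is the direction in which the jaws open and shut, and the axes are right-handed (so a half turn about x gives the same grasp; the last joint's range is limited). The gripper opens to 85 mm and grips with 20 to 120 N. Pads are 22 mm wide; open, the fingers measure 114 mm over their backs; the gripper's body (76 mm by 85 mm) begins 54 mm behind the grasp point. The pads swing forward as they close: fully open they stand 13 mm farther back than shut.
Start: joints at [1.109, 0.313, 0.046, 1.304, 0, 1.431], TCP at [0.182, 0.546, 0.231] pointing down, gripper open.
Joint ranges: [-2.76, 2.76], [-0.86, 1.69], [-1.03, 1.26], [-2.2, 2.34], [-1.47, 1.5], [-3.14, 3.14]. Speed limits (rad/s): [2.57, 2.57, 3.14, 3.14, 3.14, 3.14].

## Interface

Orientations are given as a unit quaternion [w, x, y, z].
In Python, from workcell import env, optics, order, models gives the robot as it stands. The module is installed in compiled form; this text tells all that it offers.
- The arm moves only by the tool servo_tool, never from a script. Its argument "moves" is a list of rows, each a list of 5 numbers: the shift along the tool's x, y, z in cm, then the turn about the tool's x in rad, then the closure, from -1 (fully open) to 1 (shut). A call has exactly 10 rows; each row shifts and turns the commanded pose from where the row before left it, along the tool's axes as they then stand; what a row does not reach is not made up. A row lasts 1/8 s, in which the tool goes at most 62.5 mm and 10.7 degrees, less where a joint would pass 70% of its speed; a pose out of reach is approached as far as the arm can. A call is refused whole if a number of a shift passes 6.25 or a number of a turn 0.188, either way. A call with a gripper value outside its range is refused whole. The fingers move at their own pace and stop on an object; "grip_force" is the grip in N (left out, the last holds). Time passes only in rows, so rows that do not move let the fingers close, or fill a call up. It gives the time, the measured TCP pose, the force and the opening at its end, in the units of the state.
- env.get_state(): the state, without advancing time (a new reading comes with each control period).
- optics.read_camera(name): name is "scene" or "top" or "wrist"; returns a dict with "pixels" (420x560x3 uint8, blue, green, red), "vertical_fov" (degrees; the focal length in pixels is half the picture's height over the tangent of half this angle, whatever the lens; pixels are square), "cx", "cy" (the principal point, pixels), "extrinsics" (4x4, takes a point from world to camera coordinates). Camera axes: x right, y up, looking along -z (the intrinsics and any distortion apply to the point x, -y, -z); pixel columns grow to the right and rows downward; lengths in m; the calibration is good to about 2 mm. A picture is of the moment at which its call begins. There is no depth.
- order.hand_in(): hands the job in, once; it reports no verdict.
Trained networks look in a picture, given as the dict that the camera call returned (one of the last four; its "shot" number tells which), for a name from the list of things; names that differ only in an ending like _2 or _b are one class to them, and where a whole thing is asked for, a point or a joint stands for the part that bears it (a point fixed in the world has none). Each returns a list of dicts, best first, with "conf" (0 to 1); they miss things now and then, are a little off and sometimes report something else, mostly with a low value. They report only what shows in the picture. A call takes as long as a camera call.
- models.outline_of(name, picture): "pixels" (420x560 bool, what is visible of it) and "location" ([column, row] in pixels, amid what is visible of it).
- models.pinpoint(name, picture): "location" ([column, row] in pixels: a listed point, or the origin of a listed thing).
The state is a dict: "clock": time; "joint_pos": joint angles; "qvel": joint speeds; "tau": joint torques, N m; "tcp_pos": TCP position; "orientation": TCP orientation; "wrist_force": force on the tool from outside, world axes, zero at the start; "ft_torque": the same for the moment, N m; "finger_gap": finger opening in m.
Only numpy, scipy, OpenCV 4.12 (cv2) and the standard library are available. Lean on these libraries where they do the work, as an engineer would, in place of code of your own. Each camera call takes 0.05 s, during which the arm holds its last target.

## Working session

There is one attempt and no reset: what is moved stays moved. The work goes in short steps, Python scripts to look and compute and a tool call to move; the robot and the scene stay as the last step left them, time stands still between calls to the robot, and variables do not carry over. Pictures are saved under pics/ and viewed, and the job is handed in when it is done.

Besides the shell and the picture viewer there is one more tool, called after "Call:" by a JSON object that holds its "fn" and its "kwargs", one argument or row to a line. servo_tool: Moves the arm, as the interface text tells. Its arguments: {"type":"object","properties":{"moves":{"type":"array"},"grip_force":{"type":"number"}},"required":["moves"]}

```bash
mkdir -p pics; cat > h.py <<'E'
import numpy as np, cv2
from workcell import env, optics, order, models
def K(p):
    h=p["pixels"].shape[0]; f=h/2/np.tan(np.radians(p["vertical_fov"])/2); return f
def ray(p,uv):
    f=K(p); E=np.array(p["extrinsics"]); R=E[:3,:3]; t=E[:3,3]
    d=np.array([(uv[0]-p["cx"])/f, -(uv[1]-p["cy"])/f, -1.0])
    c=-R.T@t; return c, R.T@d
def atz(p,uv,z):
    c,d=ray(p,uv); return c+d*(z-c[2])/d[2]
def proj(p,X):
    E=np.array(p["extrinsics"]); q=E[:3,:3]@np.array(X)+E[:3,3]; f=K(p)
    return np.array([p["cx"]+f*q[0]/-q[2], p["cy"]-f*q[1]/-q[2]])
def tri(obs):
    A=np.zeros((3,3));b=np.zeros(3)
    for p,uv in obs:
        c,d=ray(p,uv); d=d/np.linalg.norm(d); M=np.eye(3)-np.outer(d,d); A+=M;b+=M@c
    X=np.linalg.solve(A,b); return X,[np.linalg.norm(proj(p,X)-uv) for p,uv in obs]
E
python3 - <<'E'
from h import *
np.set_printoptions(precision=4,suppress=True)
s=env.get_state(); print(s)
P={}
for n in ["scene","top","wrist"]:
    p=optics.read_camera(n);P[n]=p
    print(n,{k:v for k,v in p.items() if k!="pixels"})
    cv2.imwrite(f"pics/{n}0.png",p["pixels"])
for t in ["key","key_head","key_stand","organizer","keyhole","tray_front","bottle_a","straw_cup","pacifier_case","disc_slot"]:
  for n in P:
    try:
        r=models.pinpoint(t,P[n]); print(t,n,[(np.round(a["location"],1),round(a["conf"],2)) for a in r][:3])
    except Exception as e: print(t,n,e)
E
```

```text
{'clock': 0.0, 'joint_pos': array([1.1094, 0.314 , 0.045 , 1.3036, 0.    , 1.4312]), 'qvel': array([-0.0014,  0.0008, -0.001 , -0.001 , -0.0003,  0.0016]), 'tau': array([ -0.0005, -48.0624,  29.8534,   0.0194,  -0.0002,  -0.    ]), 'tcp_pos': array([0.1816, 0.545 , 0.2304]), 'orientation': array([ 0.6978,  0.1127,  0.6982, -0.1139]), 'wrist_force': array([-0.3525, -0.0902,  0.4186]), 'ft_torque': array([ 0.0134,  0.0147, -0.0485]), 'finger_gap': 0.08525112960454884}
scene {'vertical_fov': 52.60812488763545, 'cx': 281.82229500811485, 'cy': 205.8497537557407, 'extrinsics': array([[-0.8812,  0.4725, -0.0151,  0.5692],
       [-0.3109, -0.5553,  0.7713,  0.0929],
       [ 0.3561,  0.6844,  0.6363, -1.0005],
       [ 0.    ,  0.    ,  0.    ,  1.    ]]), 'shot': 1}
top {'vertical_fov': 46.239827644875874, 'cx': 272.95338560433015, 'cy': 204.27105348039507, 'extrinsics': array([[ 0.0785, -0.9969,  0.0037, -0.1102],
       [ 0.9743,  0.0775,  0.2114, -0.6087],
       [-0.2111, -0.013 ,  0.9774, -0.8817],
       [ 0.    ,  0.    ,  0.    ,  1.    ]]), 'shot': 2}
wrist {'vertical_fov': 60.391
[... 778 characters left out ...]
1.2]), 0.98), (array([432.6, 185. ]), 0.42)]
keyhole wrist []
tray_front scene [(array([319.7, 284.9]), 0.93)]
tray_front top [(array([431.3, 184.6]), 0.17)]
tray_front wrist []
bottle_a scene [(array([365.5, 266.8]), 0.85), (array([401.1, 237.2]), 0.74)]
bottle_a top [(array([162.6, 212.5]), 0.7), (array([165.7, 254.8]), 0.62)]
bottle_a wrist []
straw_cup scene [(array([187.8, 166.8]), 0.62)]
straw_cup top [(array([434.7, 182.1]), 0.68)]
straw_cup wrist []
pacifier_case scene [(array([212.9, 209.5]), 0.83)]
pacifier_case top [(array([347.7, 174.7]), 0.64)]
pacifier_case wrist []
disc_slot scene []
disc_slot top [(array([227.3, 210.3]), 0.51), (array([431.1, 180.7]), 0.5)]
disc_slot wrist []
```

View pics/scene0.png

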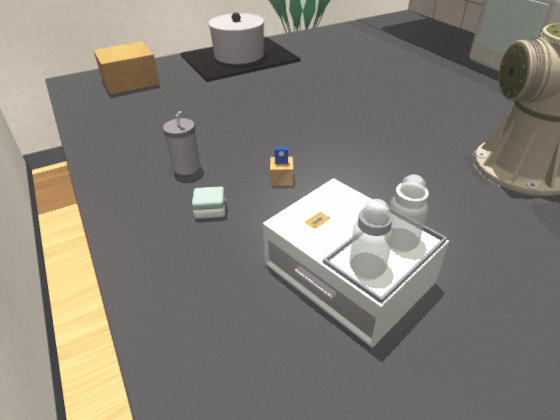

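View pics/top0.png

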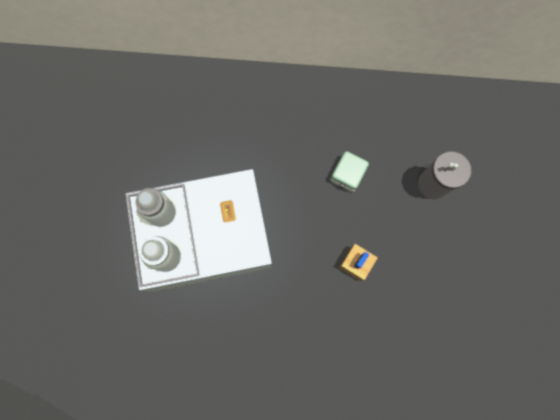

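View pics/wrist0.png

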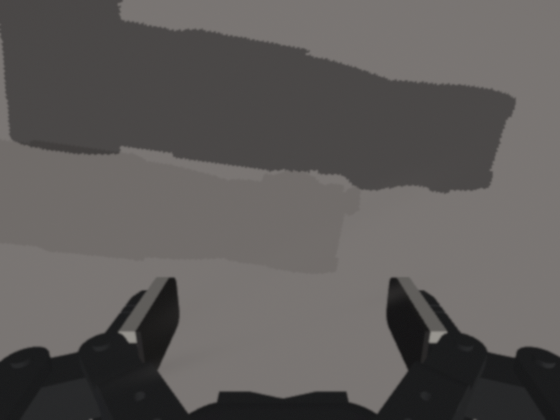

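The scene view shows the stand with the key at about (281,165), the keyhole at (317,220) and the bottles on the deck. The top view shows the key at (362,260) and the keyhole at (228,211). The wrist view shows only counter.

```bash
python3 - <<'E'
from h import *
np.set_printoptions(precision=4,suppress=True)
s=optics.read_camera("scene");t=optics.read_camera("top")
def best(n,p):
    r=models.pinpoint(n,p); return r[0]["location"] if r else None
for n,z in [("key_head",.068),("key_stand",0),("keyhole",.1),("organizer",0),("straw_cup",0),("pacifier_case",0)]:
    a,b=best(n,s),best(n,t)
    if a is not None and b is not None: print(n,"tri",*tri([(s,a),(t,b)]),atz(s,a,z),atz(t,b,z))
for n,z in [("key_stand",.044),("organizer",.1),("key",.082)]:
    r=models.outline_of(n,t)
    for q in r[:1]:
        m=q["pixels"].astype(np.uint8); c=max(cv2.findContours(m,0,2)[0],key=cv2.contourArea)
        box=cv2.boxPoints(cv2.minAreaRect(c)); W=np.array([atz(t,u,z) for u in box])[:,:2]
        print(n,q["conf"],m.sum(),W.mean(0)); 
        for i in range(4):
            e=W[(i+1)%4]-W[i]; print("  edge",np.linalg.norm(e),np.degrees(np.arctan2(e[1],e[0])))
for nm,c in (("top",(362,260)),("top",(228,211))):
    im=t["pixels"][c[1]-30:c[1]+30,c[0]-40:c[0]+40]
    cv2.imwrite(f"pics/z{c[0]}.png",cv2.resize(im,None,fx=8,fy=8,interpolation=cv2.INTER_CUBIC))
E
```

```text
key_head tri [ 0.5254 -0.2328  0.0827] [np.float64(0.24089135988374782), np.float64(0.28236283984837557)] [ 0.5143 -0.2533  0.068 ] [ 0.5277 -0.2357  0.068 ]
key_stand tri [ 0.521  -0.2318 -0.0007] [np.float64(0.5641516755072427), np.float64(0.6431123222860272)] [ 0.5206 -0.2299  0.    ] [ 0.522  -0.2325  0.    ]
keyhole tri [0.5906 0.0187 0.0952] [np.float64(0.40802831487484725), np.float64(0.37029710685699074)] [0.593  0.0236 0.1   ] [0.5902 0.0178 0.1   ]
organizer tri [ 0.5494  0.0727 -0.0024] [np.float64(2.3756195845784527), np.float64(2.0653063866153714)] [0.5477 0.0771 0.    ] [0.5522 0.0696 0.    ]
straw_cup tri [ 0.6945 -0.3885  0.0114] [np.float64(1.5527028568869752), np.float64(1.786455353741456)] [ 0.6881 -0.4021  0.    ] [ 0.7011 -0.3941  0.    ]
pacifier_case tri [ 0.7042 -0.2108  0.0009] [np.float64(1.2073614165335915), np.float64(1.2126238365488564)] [ 0.7021 -0.2097  0.    ] [ 0.7067 -0.2123  0.    ]
key_stand 0.78 632 [ 0.519  -0.2324]
  edge 0.05636099517047489 -27.748142646857673
  edge 0.053127435890516356 -117.11262764024458
  edge 0.05603510289012075 151.6748412261832
  edge 0.05256787352839134 63.252474696837645
organizer 0.64 1679 [ 0.6871 -0.3777]
  edge 0.11020776698157929 -41.280927249974695
  edge 0.0684356047429567 -134.22971955662538
  edge 0.10891547222282459 138.0922216380759
  edge 0.0671901541792234 46.82415214773324
```

Call:
{"fn": "servo_tool", "kwargs": {
  "moves": [
    [-6,0,0,0,-1],
    [0,-4.6,4.1,0,-1],
    [0,-4.6,4.1,0,-1],
    [0,-4.6,4.1,0,-1],
    [0,-4.6,4.1,0,-1],
    [0,-4.6,4.1,0,-1],
    [0,-4.6,4.1,0,-1],
    [0,-4.6,4.1,0,-1],
    [0,-4.6,4.1,0,-1],
    [0,-4.6,4.1,0,-1]
  ]
}}

```text
clock: 3.75
tcp_pos: [0.4015, 0.0341, 0.2917]
orientation: [0.698, 0.113, 0.697, -0.113]
wrist_force: [0.8, 0.8, 0.0]
finger_gap: 0.085
```

Call:
{"fn": "servo_tool", "kwargs": {
  "moves": [
    [0,-4.6,4.1,0,-1],
    [0,-4.6,4.1,0,-1],
    [0,-4.6,4.1,0,-1],
    [0,-4.6,4.1,0,-1],
    [0,-3.3,2.8,0,-1],
    [5,0,0,0,-1],
    [0,0,0,0.17,-1],
    [0,0,0,0,-1],
    [0,0,0,0,-1],
    [0,0,0,0,-1]
  ]
}}

```text
clock: 5.0
tcp_pos: [0.515, -0.2306, 0.2423]
orientation: [0.687, 0.171, 0.685, -0.172]
wrist_force: [-0.3, 0.4, -0.1]
finger_gap: 0.0855
```

```bash
cat > w.py <<'E'
from h import *
import sys
np.set_printoptions(precision=4,suppress=True)
tag=sys.argv[1]
st=env.get_state(); print(st["clock"],st["joint_pos"],st["tcp_pos"],st["orientation"],st["wrist_force"],st["finger_gap"])
p=optics.read_camera("wrist"); cv2.imwrite(f"pics/w{tag}.png",p["pixels"])
t=optics.read_camera("top"); cv2.imwrite(f"pics/t{tag}.png",t["pixels"])
for n,z in [("key_head",.068),("key",.006),("key_stand",0),("keyhole",.1)]:
    for nm,q in (("wrist",p),("top",t)):
        r=models.pinpoint(n,q)
        print(n,nm,[(round(a["conf"],2),np.round(a["location"],1),atz(q,a["location"],z)) for a in r[:2]])
import pickle; pickle.dump(p,open(f"w{tag}.pkl","wb"))
E
python3 w.py 1
```

```text
5.0 [-0.5633  0.2879  0.038   1.319   0.0001 -0.0733] [ 0.515  -0.2306  0.2423] [ 0.6866  0.1713  0.6853 -0.1717] [-0.3099  0.3662 -0.1092] 0.08549090458983133
key_head wrist [(0.64, array([278.6, 196.6]), array([ 0.5237, -0.2384,  0.068 ]))]
key_head top [(0.47, array([361.5, 260. ]), array([ 0.5215, -0.2358,  0.068 ]))]
key wrist [(0.96, array([281. , 180.9]), array([ 0.5247, -0.2366,  0.006 ]))]
key top [(0.61, array([354.8, 264.7]), array([ 0.5181, -0.2337,  0.006 ]))]
key_stand wrist [(0.77, array([282.5, 178.6]), array([ 0.5244, -0.2346,  0.    ]))]
key_stand top [(0.88, array([354.4, 263.7]), array([ 0.5207, -0.2337,  0.    ]))]
keyhole wrist []
keyhole top [(0.55, array([226.6, 208.7]), array([0.5928, 0.0225, 0.1   ]))]
```

View pics/w1.png

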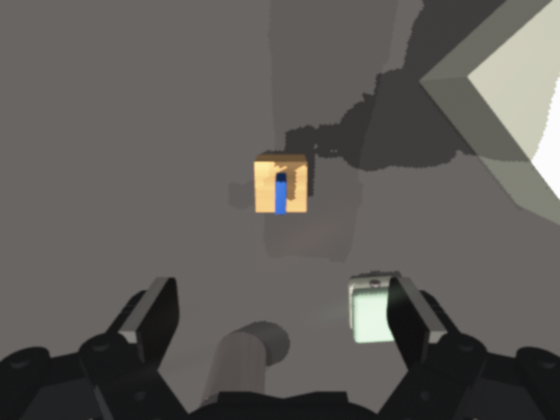

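```bash
python3 - <<'E'
import pickle
from h import *
p=pickle.load(open("w1.pkl","rb")); im=p["pixels"].astype(int)
m=((im[...,0]>im[...,2]+40)&(im[...,0]>60)).astype(np.uint8)
n,l,s,c=cv2.connectedComponentsWithStats(m); i=1+np.argmax(s[1:,4]); print(s[i],c[i])
ys,xs=np.where(l==i)
r=cv2.minAreaRect(np.c_[xs,ys].astype(np.float32)); print(r)
b=cv2.boxPoints(r); print(b,[atz(p,u,.082) for u in b])
cv2.imwrite("pics/w1z.png",cv2.resize(p["pixels"][100:280,190:370],None,fx=3.3,fy=3.3,interpolation=cv2.INTER_CUBIC))
E
```

```text
[275 174  12  41 412] [280.37864078 195.00485437]
((280.4977722167969, 194.04751586914062), (10.797289848327637, 40.28768539428711), 2.7263107299804688)
[[274.1471  213.91177]
 [276.06335 173.66968]
 [286.84845 174.18326]
 [284.9322  214.42535]] [array([ 0.53243312, -0.24737183,  0.082     ]), array([ 0.50131424, -0.22866168,  0.082     ]), array([ 0.5060408 , -0.22073794,  0.082     ]), array([ 0.53734709, -0.23916886,  0.082     ])]
```

View pics/w1z.png

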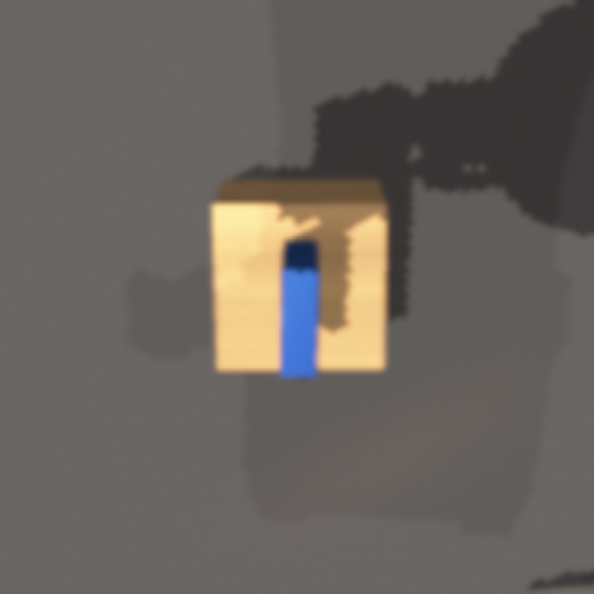

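The key head's top face spans about (275–286, 182–214) in the wrist image. It is already nearly aligned with the tool, and the stand is square to the view.

```bash
python3 - <<'E'
import pickle
from h import *
from scipy.spatial.transform import Rotation as R
np.set_printoptions(precision=4,suppress=True)
p=pickle.load(open("w1.pkl","rb"))
def z(u,v): return (190+u/3.3-.35,100+v/3.3-.35)
C=[atz(p,z(*a),.082) for a in [(281,377),(282,270),(317,270),(318,377)]]
c=np.mean(C,0); print(C,c); d=C[0]-C[1]; d2=C[3]-C[2]; print(np.degrees(np.arctan2(d[1],d[0])),np.degrees(np.arctan2(d2[1],d2[0])))
S=[atz(p,z(*a),.044) for a in [(210,203),(386,203),(386,370),(216,370)]]; print(np.mean(S,0),[np.degrees(np.arctan2(*(S[i]-S[j])[[1,0]])) for i,j in((3,0),(2,1))])
tc=np.array([.515,-.2306,.2423]); q=[.6866,.1713,.6853,-.1717]
M=R.from_quat(q[1:]+q[:1]).as_matrix(); print(M); print("cm in tool",M.T@(np.r_[c[:2],.068]-tc)*100)
print("tool z yaw",np.degrees(np.arctan2(M[1,2],M[0,2])), p["extrinsics"])
E
```

```text
[array([ 0.5327, -0.2469,  0.082 ]), array([ 0.5069, -0.2326,  0.082 ]), array([ 0.5112, -0.2246,  0.082 ]), array([ 0.5374, -0.2381,  0.082 ])] [ 0.5221 -0.2355  0.082 ]
-28.90781569154033 -27.34181168050242
[ 0.5219 -0.2356  0.044 ] [np.float64(-27.41245876177739), np.float64(-26.83733874419379)]
[[ 0.0016  0.4706  0.8823]
 [-0.001   0.8823 -0.4706]
 [-1.     -0.0001  0.0019]]
cm in tool [17.4316 -0.102   0.8211]
tool z yaw -28.074446622432603 [[ 0.4699  0.8827  0.0009 -0.0392]
 [-0.8393  0.4471 -0.3094  0.5799]
 [-0.2735  0.1446  0.9509 -0.2161]
 [ 0.      0.      0.      1.    ]]
```

Call:
{"fn": "servo_tool", "kwargs": {
  "moves": [
    [5,-0.1,0.8,0,-1],
    [5,0,0,0,-1],
    [5,0,0,0,-1],
    [3,0,0,0,-1],
    [1.2,0,0,0,-1],
    [0,0,0,0,-1],
    [0,0,0,0,1],
    [0,0,0,0,1],
    [0,0,0,0,1],
    [0,0,0,0,1]
  ],
  "grip_force": 60
}}

```text
clock: 6.75
tcp_pos: [0.5213, -0.2353, 0.0497]
orientation: [0.686, 0.172, 0.686, -0.172]
wrist_force: [0.1, 0.1, -0.3]
finger_gap: 0.0122
```

Call:
{"fn": "servo_tool", "kwargs": {
  "moves": [
    [0,0,0,0,1],
    [0,0,0,0,1],
    [0,0,0,0,1],
    [0,0,0,0,1],
    [-1,0,0,0,1],
    [-2,0,0,0,1],
    [-3,0,0,0,1],
    [-4,0,0,0,1],
    [-6,0,0,0,1],
    [0,0,0,0,1]
  ]
}}

```text
clock: 8.0
tcp_pos: [0.5237, -0.2368, 0.215]
orientation: [0.689, 0.171, 0.683, -0.173]
wrist_force: [0.6, -0.7, -0.7]
finger_gap: 0.0093
```

Call:
{"fn": "servo_tool", "kwargs": {
  "moves": [
    [0,5.5,-0.7,0,1],
    [0,5.5,-0.7,0,1],
    [0,5.5,-0.7,0,1],
    [0,5.5,-0.7,0,1],
    [0,0,0,-0.175,1],
    [0,0,0,-0.175,1],
    [0,0,0,-0.175,1],
    [0,0,0,-0.175,1],
    [0,0,0,0,1],
    [0,0,0,0,1]
  ]
}}

```text
clock: 9.25
tcp_pos: [0.6, -0.028, 0.2088]
orientation: [0.703, -0.072, 0.704, 0.073]
wrist_force: [0.7, -0.1, -1.3]
finger_gap: 0.0089
```

```bash
cat > w2.py <<'E'
from h import *
import sys,pickle
np.set_printoptions(precision=4,suppress=True)
tag=sys.argv[1]
st=env.get_state(); print(st["clock"],st["joint_pos"],st["tcp_pos"],st["orientation"],st["wrist_force"],st["ft_torque"],st["finger_gap"])
p=optics.read_camera("wrist"); cv2.imwrite(f"pics/w{tag}.png",p["pixels"])
pickle.dump((p,st),open(f"w{tag}.pkl","wb"))
r=models.pinpoint("keyhole",p); print([(round(a["conf"],2),np.round(a["location"],1),atz(p,a["location"],.1)) for a in r[:2]])
E
python3 w2.py 2
```

```text
9.25 [-0.1802  0.3708  0.0732  1.274   0.0001 -0.3856] [ 0.6    -0.028   0.2088] [ 0.7031 -0.0724  0.7037  0.0726] [ 0.7058 -0.0968 -1.2766] [ 0.0317  0.048  -0.0243] 0.008914359708455995
[(0.67, array([351. , 203.6]), array([0.5878, 0.0206, 0.1   ]))]
```

View pics/w2.png

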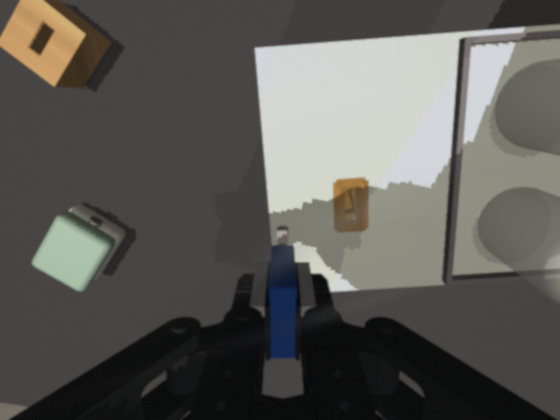

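The key is held upright between the pads (head at (284,300), tip at (282,233)). The keyhole frame sits at about (351,204) on the deck.

```bash
python3 - <<'E'
import pickle
from h import *
p,st=pickle.load(open("w2.pkl","rb"))
cv2.imwrite("pics/w2z.png",cv2.resize(p["pixels"][160:250,300:400],None,fx=6.5,fy=6.5,interpolation=cv2.INTER_CUBIC))
cv2.imwrite("pics/w2k.png",cv2.resize(p["pixels"][210:370,220:350],None,fx=3.7,fy=3.7,interpolation=cv2.INTER_CUBIC))
E
```

```text
(no output)
```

View pics/w2z.png

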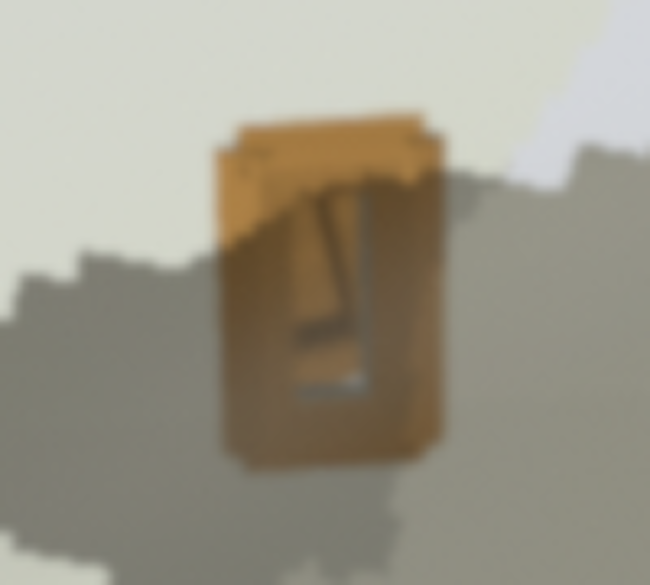

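View pics/w2k.png

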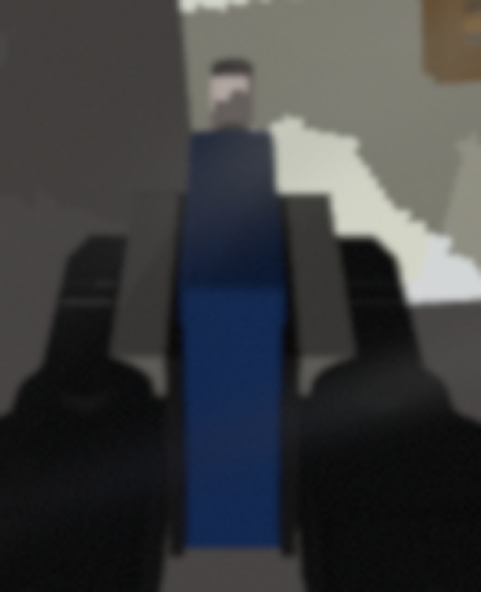

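```bash
python3 - <<'E'
import pickle
from h import *
from scipy.spatial.transform import Rotation as R
np.set_printoptions(precision=4,suppress=True)
p,st=pickle.load(open("w2.pkl","rb"))
z=lambda u,v:(300+u/6.5-.42,160+v/6.5-.42)
print("slot c",atz(p,z(330,289),.1),"frame c",atz(p,z(330.5,293),.104))
def yaw(a,b,h):
    d=(atz(p,b,h)-atz(p,a,h)); return np.degrees(np.arctan2(d[1],d[0]))
print("frameL",yaw(z(218,150),z(225,450),.104),"R",yaw(z(443,140),z(440,440),.104),"top",yaw(z(240,128),z(420,115),.104)-90,"bot",yaw(z(250,468),z(415,460),.104)-90)
# deck edges by brightness fit
g=cv2.cvtColor(p["pixels"],cv2.COLOR_BGR2GRAY).astype(float); g=cv2.GaussianBlur(g,(3,3),0)
L=[];
for v in range(60,180,4):
    r=g[v,245:285]; i=np.argmax(np.diff(r)); L.append((245+i+.5,v))
L=np.array(L); k=np.polyfit(L[:,1],L[:,0],1); res=L[:,0]-np.polyval(k,L[:,1]); ok=abs(res)<2;k=np.polyfit(L[ok,1],L[ok,0],1);print(ok.sum())
print("deck -y edge yaw",yaw((np.polyval(k,60),60),(np.polyval(k,180),180),.1))
L=[]
for u in range(265,440,5):
    r=g[25:60,u]; i=np.argmax(np.diff(r)); L.append((u,25+i+.5))
L=np.array(L);k2=np.polyfit(L[:,0],L[:,1],1);res=L[:,1]-np.polyval(k2,L[:,0]);ok=abs(res)<2;k2=np.polyfit(L[ok,0],L[ok,1],1);print(ok.sum())
print("back edge yaw",yaw((265,np.polyval(k2,265)),(440,np.polyval(k2,440)),.1)-90)
# disc edge
print("disc edge yaw",yaw(z(318,200),z(350,320),.082),"keyhole edge",yaw(z(366,190),z(367,390),.1), "disc end",yaw(z(295,345),z(355,320),.082)-90)
q=st["orientation"];M=R.from_quat(np.r_[q[1:],q[0]]).as_matrix();tc=st["tcp_pos"];print("toolz yaw",np.degrees(np.arctan2(M[1,2],M[0,2])),M[:,0])
print("pred head top",proj(p,tc+M@[-.033,0,0]),"obs",(220+235/3.7,210+417/3.7))
for s in (-.015,.015): print("head top end",proj(p,tc+M@[-.033,0,s]))
for s in (-.015,.015): print("head bottom end",proj(p,tc+M@[.005,0,s]))
for s in (-.010,.010): print("tip end z8",proj(p,tc+M@[.035,0,s]),proj(p,tc+M@[.043,0,s]))
for nm,t in (("b",0),):
  pass
kh=atz(p,z(330,289),.1); print("cm in tool",M.T@(np.r_[kh[:2],tc[2]]-tc)*100)
E
```

```text
slot c [0.5882 0.0203 0.1   ] frame c [0.5876 0.0194 0.104 ]
frameL 15.583055828330625 R 15.408579569974034 top 16.03696936915425 bot 14.775274867576599
30
deck -y edge yaw 15.778292636510281
35
back edge yaw 15.835285838343765
disc edge yaw 29.276496374946447 keyhole edge 15.667229460441543 disc end 35.984923305655784
toolz yaw 11.765180525508459 [-0.0008  0.0002 -1.    ]
pred head top [282.2039 324.2148] obs (283.5135135135135, 322.7027027027027)
head top end [282.2312 286.8778]
head top end [282.1784 358.961 ]
head bottom end [282.2435 243.2543]
head bottom end [282.2013 302.3221]
tip end z8 [282.2436 229.5785] [282.2452 224.351 ]
tip end z8 [282.2194 263.9685] [282.2218 257.6151]
cm in tool [ 0.0021  4.9664 -0.1745]
```

Call:
{"fn": "servo_tool", "kwargs": {
  "moves": [
    [0,2.5,-0.1,0,1],
    [0,2.45,-0.1,0,1],
    [0,0,0,-0.07,1],
    [3,0,0,0,1],
    [1.2,0,0,0,1],
    [0,0,0,0,1],
    [0,0,0,0,1],
    [0,0,0,0,1],
    [0,0,0,0,1],
    [0,0,0,0,1]
  ]
}}

```text
clock: 10.6
tcp_pos: [0.5883, 0.02, 0.1676]
orientation: [0.7, -0.098, 0.7, 0.098]
wrist_force: [-0.6, 0.5, -0.5]
finger_gap: 0.0092
```

```bash
python3 w2.py 3; python3 - <<'E'
import pickle
from h import *
p,st=pickle.load(open("w3.pkl","rb"))
cv2.imwrite("pics/w3z.png",cv2.resize(p["pixels"][170:320,200:370],None,fx=4,fy=4,interpolation=cv2.INTER_CUBIC))
s=optics.read_camera("scene")
cv2.imwrite("pics/s3z.png",cv2.resize(s["pixels"][130:280,240:440],None,fx=4,fy=4,interpolation=cv2.INTER_CUBIC))
E
```

```text
10.6 [-0.1025  0.3636 -0.0395  1.1671  0.0001 -0.3806] [0.5883 0.02   0.1676] [ 0.7005 -0.098   0.7001  0.098 ] [-0.5833  0.5459 -0.4523] [-0.0225  0.0263  0.0138] 0.009226765192763978
[(0.78, array([282.4, 224.8]), array([0.5877, 0.0198, 0.1   ]))]
```

View pics/w3z.png

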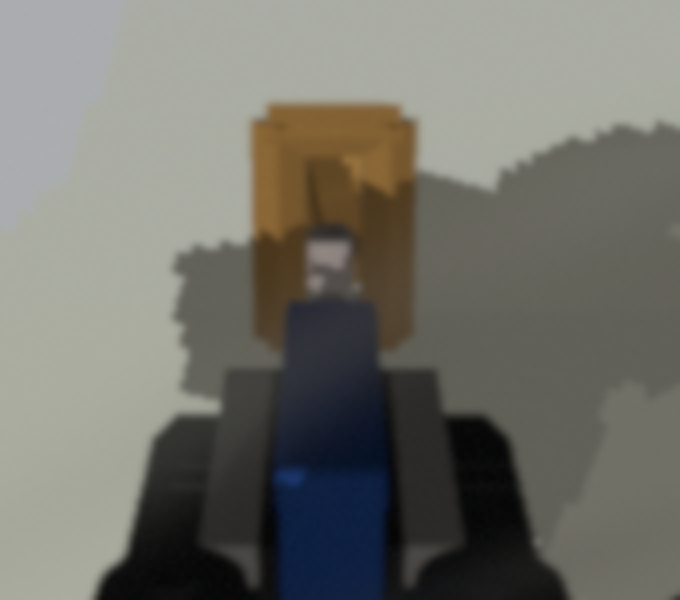

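View pics/s3z.png

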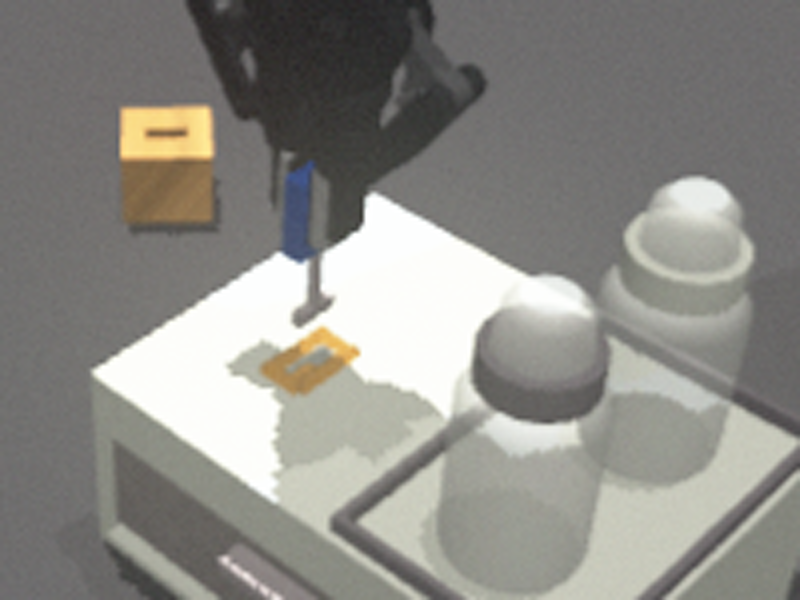

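Call:
{"fn": "servo_tool", "kwargs": {
  "moves": [
    [1.5,0.05,0,0,1],
    [0.5,0,0,0,1],
    [0.5,0,0,0,1],
    [0.5,0,0,0,1],
    [0.5,0,0,0,1],
    [0.4,0,0,0,1],
    [0,0,0,0,1],
    [0,0,0,0,1],
    [0,0,0,0,1],
    [0,0,0,0,1]
  ]
}}

```text
clock: 12.0
tcp_pos: [0.5881, 0.0205, 0.1285]
orientation: [0.7, -0.098, 0.7, 0.098]
wrist_force: [0.1, -0.1, -0.7]
finger_gap: 0.0091
```

Call:
{"fn": "servo_tool", "kwargs": {
  "moves": [
    [0.1,0,0,0,1],
    [0,0,0,-0.12,1],
    [0,0,0,-0.12,1],
    [0,0,0,0,1],
    [0.2,0,0,0,1],
    [0.1,0,0,0,1],
    [0.1,0,0,0,1],
    [0,0,0,0,1],
    [0,0,0,0,1],
    [0,0,0,0,1]
  ]
}}

```text
clock: 13.25
tcp_pos: [0.588, 0.0205, 0.1234]
orientation: [0.684, -0.181, 0.683, 0.181]
wrist_force: [0.2, 0.1, 0.1]
finger_gap: 0.0093
```

Call:
{"fn": "servo_tool", "kwargs": {
  "moves": [
    [0.2,0,0,0,1],
    [0.2,0,0,0,1],
    [0.2,0,0,0,1],
    [0.1,0,0,0,1],
    [0.1,0,0,0,1],
    [0,0,0,0,1],
    [0,0,0,0,1],
    [0,0,0,0,1],
    [0,0,0,0,1],
    [0,0,0,0,1]
  ]
}}

```text
clock: 14.5
tcp_pos: [0.588, 0.0205, 0.1156]
orientation: [0.684, -0.181, 0.683, 0.181]
wrist_force: [-1.7, 0.4, 4.7]
finger_gap: 0.0088
```

```bash
python3 w2.py 4; python3 - <<'E'
import pickle
from h import *
s=optics.read_camera("scene")
cv2.imwrite("pics/s4z.png",cv2.resize(s["pixels"][130:280,240:440],None,fx=4,fy=4,interpolation=cv2.INTER_CUBIC))
E
```

```text
14.5 [-0.1016  0.3956 -0.1247  1.0502  0.0001 -0.6198] [0.588  0.0205 0.1156] [ 0.6836 -0.1812  0.6834  0.1812] [-1.7481  0.3994  4.7458] [ 0.0087  0.4576 -0.0513] 0.0087968323770975
[(0.72, array([282.7, 266.3]), array([0.5894, 0.0213, 0.1   ]))]
```

View pics/w4.png

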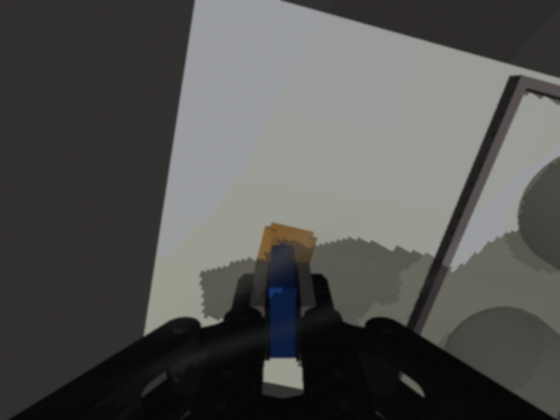

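View pics/s4z.png

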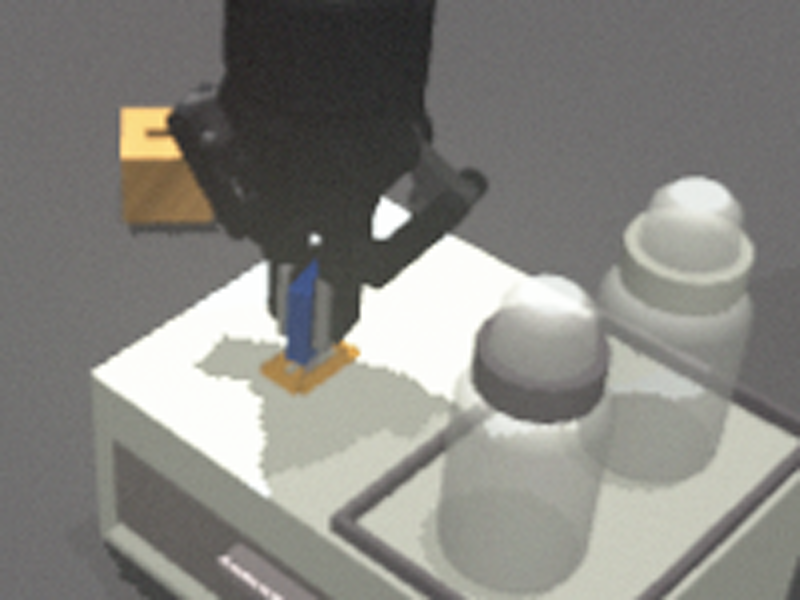

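Resistance of 4.7 N came up at the expected home height (TCP z 0.1156), and the pictures show the head just above the frame. Now turning clockwise.

Call:
{"fn": "servo_tool", "kwargs": {
  "moves": [
    [0,0,0,0.1,1],
    [0,0,0,0.1,1],
    [0,0,0,0.1,1],
    [0,0,0,0.1,1],
    [0,0,0,0.1,1],
    [0,0,0,0.1,1],
    [0,0,0,0.1,1],
    [0,0,0,0.1,1],
    [0,0,0,0,1],
    [0,0,0,0,1]
  ],
  "grip_force": 80
}}

```text
clock: 15.9
tcp_pos: [0.5886, 0.0203, 0.1157]
orientation: [0.701, 0.099, 0.7, -0.099]
wrist_force: [0.2, -0.3, 5.6]
finger_gap: 0.0089
```

```bash
python3 - <<'E'
from h import *
st=env.get_state(); print(st["tcp_pos"],st["wrist_force"],st["ft_torque"],st["joint_pos"])
s=optics.read_camera("scene")
cv2.imwrite("pics/s5z.png",cv2.resize(s["pixels"][130:310,240:440],None,fx=3.3,fy=3.3,interpolation=cv2.INTER_CUBIC))
E
```

```text
[0.58858292 0.02027773 0.11568695] [ 0.1830637  -0.28333592  5.59458267] [-0.09175665  0.00863022  0.05834786] [-1.01764684e-01  3.95731995e-01 -1.24318540e-01  1.04935246e+00
 -1.11755802e-04  1.78566794e-01]
```

View pics/s5z.png

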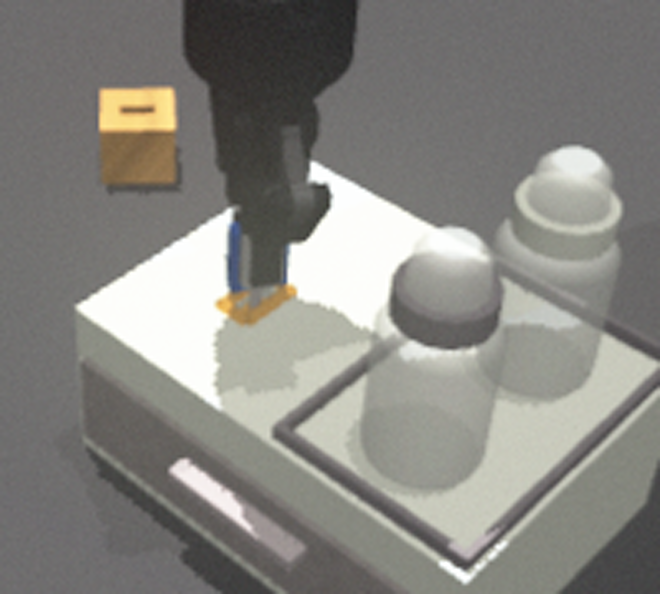

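Call:
{"fn": "servo_tool", "kwargs": {
  "moves": [
    [0,0,0,0.13,1],
    [0,0,0,0.13,1],
    [0,0,0,0.13,1],
    [0,0,0,0.13,1],
    [0,0,0,0.13,1],
    [0,0,0,0.13,1],
    [0,0,0,0.13,1],
    [0,0,0,0.11,1],
    [0,0,0,0,1],
    [0,0,0,0,1]
  ]
}}

```text
clock: 17.2
tcp_pos: [0.5884, 0.0201, 0.1157]
orientation: [0.563, 0.428, 0.562, -0.428]
wrist_force: [0.2, -1.2, 5.9]
finger_gap: 0.009
```

```bash
cat > c.py <<'E'
from h import *
import sys
from scipy.spatial.transform import Rotation as R
np.set_printoptions(precision=4,suppress=True)
t=sys.argv[1]
st=env.get_state(); print(st["clock"],st["tcp_pos"],st["wrist_force"],st["ft_torque"],st["joint_pos"],st["finger_gap"])
q=st["orientation"];M=R.from_quat(np.r_[q[1:],q[0]]).as_matrix(); print("key cw angle",np.radians(15.7)-np.arctan2(M[1,2],M[0,2]), "tool x",M[:,0])
s=optics.read_camera("scene"); w=optics.read_camera("wrist")
f=lambda i:cv2.resize(i,None,fx=3.3,fy=3.3,interpolation=cv2.INTER_CUBIC)
cv2.imwrite(f"pics/s{t}z.png",f(s["pixels"][130:310,240:440])); cv2.imwrite(f"pics/w{t}.png",w["pixels"])
for n in ("tray_front","keyhole"):
    r=models.pinpoint(n,s); print(n,[(a["conf"],a["location"]) for a in r[:1]])
E
python3 c.py 6
```

```text
17.2 [0.5884 0.0201 0.1157] [ 0.1745 -1.1536  5.9118] [-0.3474  0.0814  0.0726] [-0.1019  0.3957 -0.1244  1.0496 -0.0006  1.1987] 0.008950538923408316
key cw angle 1.5745767267281023 tool x [ 0.001  -0.0007 -1.    ]
tray_front [(0.97, [309.0, 292.5])]
keyhole [(0.86, [313.8, 220.8])]
```

View pics/s6z.png

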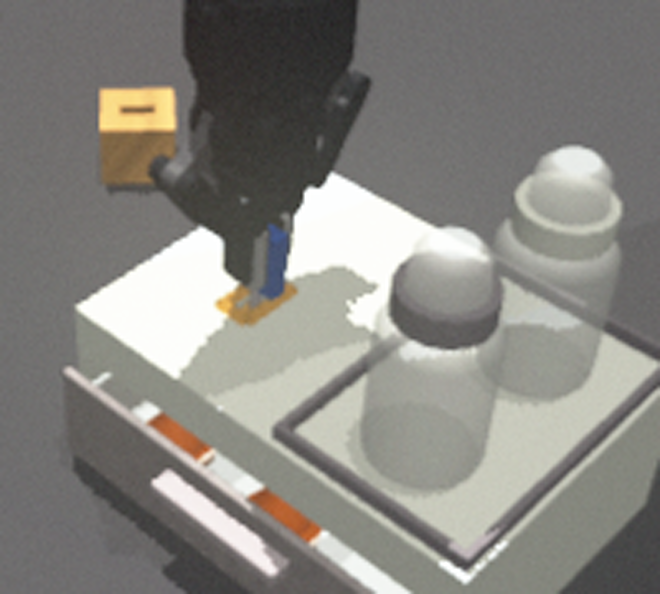

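View pics/w6.png

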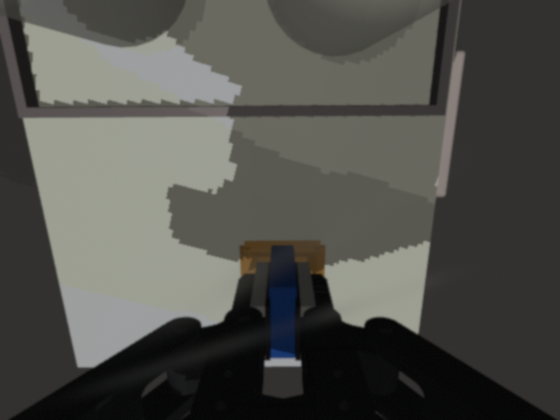

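```bash
python3 - <<'E'
from h import *
s=optics.read_camera("scene")
a=atz(s,(319.7,284.9),.037);b=atz(s,(309.0,292.5),.037);y=np.radians(15.7)
d=b-a;print(d, d[0]*np.cos(y)+d[1]*np.sin(y))
for r in models.pinpoint("tray_front",s)[:1]:print(r)
print(env.get_state()["clock"])
E
```

```text
[0.02311413 0.00492406 0.        ] 0.023584234113944277
{'location': [311.2, 292.7], 'conf': 0.93}
17.5
```

Call:
{"fn": "servo_tool", "kwargs": {
  "moves": [
    [0,0,0,0.04,1],
    [0,0,0,0,1],
    [0,0,0,0,1],
    [0,0,0,0,1],
    [0,0,0,0,1],
    [0,0,0,0,1],
    [0,0,0,0,1],
    [0,0,0,0,1],
    [0,0,0,0,1],
    [0,0,0,0,1]
  ]
}}

```text
clock: 18.75
tcp_pos: [0.5884, 0.0201, 0.1157]
orientation: [0.555, 0.439, 0.554, -0.439]
wrist_force: [-0.3, -0.9, 4.8]
finger_gap: 0.009
```

```bash
python3 c.py 7; python3 -c "
from h import *
print(order.hand_in())"
```

```text
18.75 [0.5884 0.0201 0.1157] [-0.2521 -0.9197  4.8101] [-0.2932  0.1277  0.1359] [-0.1018  0.3957 -0.1244  1.0496 -0.0006  1.2386] 0.008989991072330823
key cw angle 1.6144140324735279 tool x [ 0.001  -0.0007 -1.    ]
tray_front [(0.76, [309.1, 292.6])]
keyhole [(0.6, [313.4, 220.0])]
the job is handed in; nothing more can be done
None
```

View pics/s7z.png

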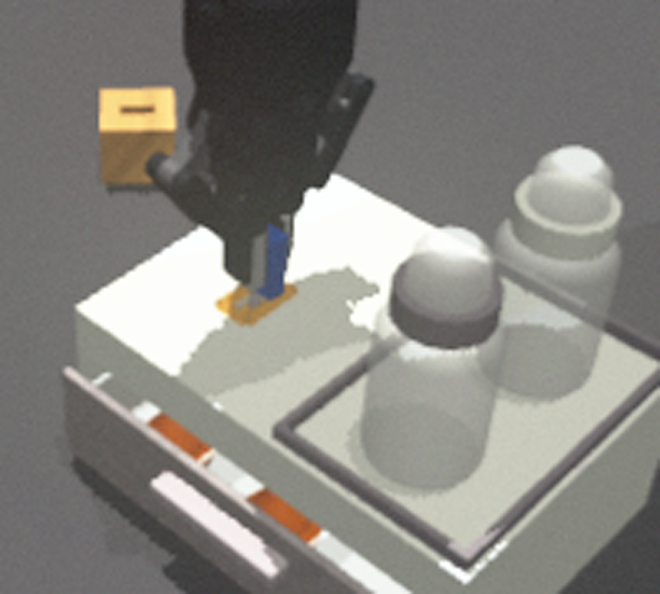

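I took the key from its stand, put it down into the keyhole and let it drop through the disc slot. I lined it up first with a 0.24 rad anticlockwise turn, read from the wrist picture. It came home with about 5 N of push. I then turned it clockwise and handed the job in at 18.9 s, still gripping it and holding it turned.

**Last checks:**
- **Turn:** the tool angle puts the key at 1.61 rad clockwise of the keyhole. With the 0.08 rad play, the disc should be at about 1.53 rad or more, above the 1.35 limit. I had no direct reading of the disc.
- **Depth:** TCP height was 0.1157 m, which puts the tip about 28 mm below the deck.
- **Tray:** the scene camera shows it pushed out about 21–23 mm from where it started, to roughly 18–20 mm out.
- **Grip:** set to 80 N. The opening read 9.0 mm on the 10 mm head throughout, and I saw no slip. I did not measure the finger force itself.
- **Bystanders:** both bottles looked untouched in the last close-up. I did not check the straw cup or pacifier case at the end, but the closest the arm came to them was at the key stand.

**Disagreements:**
- The wrist and top cameras differed by about 3 mm on the keyhole, and I used the wrist view.
- The wrist torque, 0.07–0.14 N m, read a little below the roughly 0.15 N m I expected. The tray moved as it should, so I put this down to the sensor.

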